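# Clamp up a split pizza serving board

## Robot

A 6-joint arm with a two-finger parallel gripper is mounted at the origin on the work surface. World frame = base frame: x ahead of the robot, y to its left, z up, the work surface at z = 0. Lengths are in m, angles in degrees, forces in N, time in s.
With the tool pointing down it reaches from about 0.3 to 0.95 m from the base axis. Payload 3.1 kg.
Tool frame: the origin (TCP) lies at the very end of the fingers, on their centre line; the grasp point (between the pads) lies 19 mm behind it; z points along the fingers, y is the direction in which the jaws open and shut (so a half turn about z gives the same grasp; the last joint's range is limited). The gripper opens to 85 mm and grips with 20 to 120 N. Pads are 22 mm wide; open, the fingers measure 114 mm over their backs; the gripper's body (76 mm by 85 mm) begins 54 mm behind the grasp point. The pads swing forward as they close: fully open they stand 13 mm farther back than shut.
Start: joints at [62.126, 17.653, 93.61, -0, 68.738, -3.994], TCP at [0.253, 0.571, 0.231] pointing down, gripper open.
Joint ranges: [-175.34, 175.34], [-45.06, 112.39], [2.9, 150.54], [-68.45, 248.45], [3.09, 151.38], [-168.51, 168.51]. Speed limits (degrees/s): [159.86, 159.86, 180, 180, 180, 180].

## Interface

Orientations are given as a 3x3 rotation matrix whose columns are the frame's x, y, z axes.
In Python, from bench import r gives the robot as it stands.
- The arm moves only by the tool apply_moves, never from a script. Its argument "commands" is a list of rows, each a list of 2 entries, a list of its own where there are three numbers: the shift along the world's x, y, z in m, then the turn about the world's z in degrees. A call has 1 to 12 rows; each row shifts and turns the commanded pose from where the row before left it; what a row does not reach is not made up. A row lasts 1/8 s, in which the tool goes at most 62.5 mm and 10.7 degrees, less where a joint would pass 70% of its speed; a pose out of reach is approached as far as the arm can. A call with a gripper value outside its range is refused whole. "jaw" is the finger opening in m, from 0 to 0.0854, set as the call begins (left out, the last holds). The fingers move at their own pace and stop on an object; "force" is the grip in N (left out, the last holds). Time passes only in rows, so rows that do not move let the fingers close. It gives the time, the measured TCP pose, the force and the opening at its end, in the units of the state.
- r.observe(): the state, without advancing time (a new reading comes with each control period).
- r.capture(name): name is "scene" or "top" or "wrist"; returns a dict with "img" (480x640x3 uint8, blue, green, red), "intrinsics" (3x3 intrinsics, pixels), "xyz" and "rotation" of the camera in the world; the wrist camera has in their place "hand_eye" (4x4, takes a point from camera to tool coordinates, whose origin is the TCP and whose axes are the flange's). Camera axes: x right, y down, z forward; pixel columns grow to the right and rows downward; lengths in m; the calibration is good to about 2 mm. A picture is of the moment at which its call begins: read the wrist's pose just before it. There is no depth.
- r.sign_off(): hands the job in, once; it reports no verdict.
The state is a dict: "time": time; "qpos": joint angles; "dq": joint speeds; "joint_torque": joint torques, N m; "ee_pos": TCP position; "tool_rot": TCP orientation; "wrist_force": force on the tool from outside, world axes, zero at the start; "ft_torque": the same for the moment, N m; "gripper_width": opening from 0.0 (shut) to 1.0 (fully open).
Only numpy, scipy, OpenCV 4.12 (cv2) and the standard library are available. Lean on these libraries where they do the work, as an engineer would, in place of code of your own. Each camera call takes 0.05 s, during which the arm holds its last target. There are 200 camera calls.

## Task

The wooden pizza serving board on the steel table has split along the grain and the glue is already on: take the pistol grip and trigger of the bar clamp standing across it in the gripper and pump the trigger - squeeze it all the way, let it spring back, and again - until the clamp's jaws have pushed the loose strip tight against the board and the split is closed along its whole length. The old clamp keeps no pressure by itself, so finish while still holding: grip and trigger squeezed together so that the joint stays firmly pressed, but with a light hand, because a hard squeeze crushes the board. Keep board and clamp down on the table and leave everything else alone.

Things in the scene. Friction and masses are not known exactly. Their poses are not given: they have to be found in the camera images.
- clamp: one-hand ratchet bar clamp, black plastic, dark steel bar, 0.7 kg, loose, standing on its two jaws astride the board, pistol grip up. Origin on the table at the foot of the near jaw's face; x along the bar to the far jaw, z up. Housing x -101 to 0, y +-15, z 40 to 83 mm; bar 10 mm thick, z 50 to 68 mm, its end up to 145 mm behind the origin. Pushing the grip down rocks the far jaw and strip up
- near_jaw: part of the housing: rubber-faced jaw 36 mm wide (y), 46 mm high, 22 mm thick, standing on the table; origin as clamp; its pressing face at x = 0 looks to +x, to the board's long edge
- far_jaw: the same jaw on the end of the bar; origin at the foot of its pressing face, which looks back along the clamp's -x to the outer long edge of the strip. Squeezing the trigger draws it towards the near jaw
- clamp_grip: the fixed pistol-grip handle, upright: 18 mm thick along x, 26 mm wide (y), from 78 to 157 mm above the table; origin in its middle, at clamp x = -76 mm, 120 mm above the table; axes as the clamp's
- trigger_lever: the trigger's grey lever, ahead of the grip (towards the jaws): 10 mm thick, 20 wide (y), 85 to 141 mm above the table; origin in its middle. Free, it leans forward 0.32 rad, origin 116 mm high and 42 mm ahead of the grip's (both together 56 mm thick there, 63 mm at its top); squeezed, it stands upright 3 mm before the grip (together 31 mm). Nothing stands beside or above them
- trigger (a joint): 0 free, 0.32 rad fully squeezed; pivot 42 mm above the table. Its spring (2 to 5 N at the lever) returns it. A full squeeze draws the bar in about 10 mm (two 5 mm teeth), needing about 10 N at the lever. With both jaws bearing it stops short; the joint is then pressed with about 2 x the squeeze less 10 N: squeeze 20 to 40 N; over 70 N crushes the board. Let go, almost no pressure stays
- clamp_bar (a joint): how far the bar is drawn in, m: 0 with the jaws' faces 215 mm apart, 0.045 with the faces 170 mm apart, the width of the whole board; starts between 0.003 and 0.018. A brake keeps it where it is left
- board: the main part of the split board, light wood: 110 mm wide (x), 240 mm long (y, along the grain), 18 mm thick, with a 44 mm wide handle out of its -y end, 0.42 kg, loose, flat on the table; origin in the middle of the blade's underside
- strip: the split-off strip, light wood: 60 mm wide (x), 240 mm long (y), 18 mm thick, 0.18 kg, loose, flat on the table beside the board's +x edge; origin in the middle of its underside, axes about as the board's
- board_joint (a point): middle of the board's split face (the board's +x face), axes as the board's
- strip_joint (a point): middle of the strip's split face (the strip's -x face), axes as the strip's; the split is closed when the two points meet and the faces are parallel. At the start they are 2 to 6 mm apart
- glue_bottle: bystander: white glue bottle, 52 mm across, 160 mm high, standing beside the strip; origin under its middle
- glue_brush: bystander: small metal glue brush, 160 mm long, lying on the clamp's grip side of the board; origin near its middle
- tomato_can: bystander: big tin, 156 mm across, 178 mm high; origin under its middle
- cheese_shaker: bystander: clear shaker with steel cap, 72 mm across, 115 mm high; origin under its middle
- pepper_shaker: bystander: amber shaker with steel cap, 72 mm across, 115 mm high; origin under its middle
- pizza_cutter: bystander: pizza wheel lying flat, 240 mm long, 20 mm high; origin under its middle
- dough_scraper: bystander: steel scraper with dark wooden handle lying flat, 120 by 150 mm, 22 mm high; origin under its middle
There are look-alikes about, which are no part of the job. Leave any blue or pink look-alike of the strip alone.

How it is judged (in metres and radians):
On the way, in this order (a step that is already met when the one before it is completed fails the run):
1. the trigger is squeezed in the gripper (value of joint trigger above 0.22 rad and contact force between the fingers and trigger_lever above 1 N), for 0.05 s.
2. the trigger is let back (value of joint trigger below 0.07 rad), for 0.05 s.
3. the trigger is squeezed again (all of step 1), for 0.05 s.
4. the trigger is let back again (value of joint trigger below 0.07 rad), for 0.05 s.
5. both jaws bear and press the joint (contact force between each of far_jaw, board and strip above 12 N and contact force between near_jaw and board above 12 N), for 0.2 s.
At the end, for the whole second after the job is handed in: Fingers still squeeze trigger and grip together (over 5 N on each); jaws, board and strip press on one another with 12 to 150 N; split closed to 1.5 mm, halves parallel to 0.012 rad; board, strip and clamp within 12 mm of the table, upright, at rest, arm not touching the board (all of step 5 and contact force between board and strip below 150 N and x of strip_joint in the frame of board_joint below 0.0015 m and angle between the y axis of strip and the y axis of board, either way round below 0.012 rad and contact force between the fingers and trigger_lever above 5 N and contact force between the fingers and clamp_grip above 5 N and contact force between each of the arm, the fingers and board below 1 N and contact force between each of the arm, the fingers and strip below 1 N and height (world z) of each of board, strip, clamp below 0.012 m and angle between each of board, strip's own z axis and vertical below 0.08 rad and angle between clamp's own z axis and vertical below 0.12 rad and linear speed of board below 0.02 m/s); the arm keeps its last pose, push and grip.
It fails at once if the board is crushed: over 150 N in the joint (contact force between board and strip above 150 N).
It fails at once if the board or the clamp is lifted or tipped over (height (world z) of any of board, strip, clamp above 0.03 m or angle between clamp's own z axis and vertical above 0.5 rad).
It fails at once if a bystander is moved (distance of any of glue_bottle, glue_brush, tomato_can, cheese_shaker, pepper_shaker, pizza_cutter, dough_scraper from where it was at the start of the episode above 0.04 m).
It also fails if it takes over 42 s, if anything falls off the work surface, if the arm or the gripper's body presses on something with over 40 N, if the wrist force passes 120 N, or if a joint passes its speed limit or range.

## Working session

There is one attempt and no reset: what is moved stays moved. The work goes in short steps, Python scripts to look and compute and a tool call to move; the robot and the scene stay as the last step left them, time stands still between calls to the robot, and variables do not carry over. Pictures are saved under pics/ and viewed, about 8 in all and at most 12, crops included, and the job is handed in when it is done.

Besides the shell and the picture viewer there is one more tool, called after "Call:" in YAML: its name, and indented under it one key for each argument. apply_moves: Moves the arm, as the interface text tells. Its arguments: {"type":"object","properties":{"commands":{"type":"array"},"jaw":{"type":"number"},"force":{"type":"number"}},"required":["commands"]}

```bash
mkdir -p pics; ls
cat > h.py <<'E'
import numpy as np,cv2
from bench import r
def cam(name):
    s=r.observe(); c=r.capture(name)
    if 'hand_eye' in c:
        H=np.array(c['hand_eye']);R=np.array(s['tool_rot']);p=np.array(s['ee_pos'])
        c['rotation']=R@H[:3,:3]; c['xyz']=R@H[:3,3]+p
    c['K']=np.array(c['intrinsics']);c['R']=np.array(c['rotation']);c['t']=np.array(c['xyz'])
    return c
def ray(c,uv):
    d=c['R']@np.linalg.inv(c['K'])@np.array([uv[0],uv[1],1.]);return c['t'],d/np.linalg.norm(d)
def onz(c,uv,z):
    o,d=ray(c,uv);return o+d*(z-o[2])/d[2]
def proj(c,P):
    q=c['K']@c['R'].T@(np.array(P)-c['t']);return q[:2]/q[2]
def tri(c1,u1,c2,u2):
    o1,d1=ray(c1,u1);o2,d2=ray(c2,u2)
    A=np.stack([d1,-d2],1);s=np.linalg.lstsq(A,o2-o1,rcond=None)[0]
    a,b=o1+s[0]*d1,o2+s[1]*d2
    return (a+b)/2,np.linalg.norm(a-b)
E
python3 - <<'E'
from h import *
import pickle
for n in('scene','top','wrist'):
    c=cam(n);cv2.imwrite(f'pics/{n}0.png',c['img']);pickle.dump(c,open(n+'0.pkl','wb'));print(n,c['t'],c['R'].round(3).tolist(),c['K'][0,0])
print(r.observe())
E
```

```text
pics
scene [ 1.24001198 -0.51364652  1.09060936] [[0.664, 0.539, -0.517], [0.747, -0.467, 0.473], [0.013, -0.7, -0.714]] 496.9356715631766
top [0.37342623 0.1297369  2.02169101] [[0.002, -0.998, 0.069], [-1.0, -0.001, 0.005], [-0.005, -0.069, -0.998]] 594.1111995299839
wrist [0.17743939 0.60284327 0.3745332 ] [[0.405, 0.869, 0.284], [0.914, -0.384, -0.129], [-0.003, 0.312, -0.95]] 344.505390726816
{'time': 0.15, 'qpos': array([ 6.21231840e+01,  1.76941747e+01,  9.36713134e+01,  1.24694340e-03,
        6.87395734e+01, -3.99252306e+00]), 'dq': array([ 0.01388849, -0.11964359, -0.27539298, -0.08732319,  0.01580824,
       -0.06042342]), 'joint_torque': array([-5.11071212e-04, -4.15799618e+01, -2.77147740e+01, -5.70920838e-05,
        5.98402359e-03,  4.51221780e-06]), 'ee_pos': array([0.25276361, 0.57090238, 0.23031072]), 'tool_rot': array([[-9.14361719e-01,  4.04897370e-01, -8.75300358e-04],
       [ 4.04898290e-01,  9.14360311e-01, -1.61139603e-03],
       [ 1.47889893e-04, -1.82780646e-03, -9.99998319e-01]]), 'wrist_force': array([ 0.44614375, -0.62074962, -0.46716046]), 'ft_torque': array([-0.01929936, -0.00924677,  0.06145622]), 'gripper_width': 1.0008675633690123}
```

View pics/scene0.png

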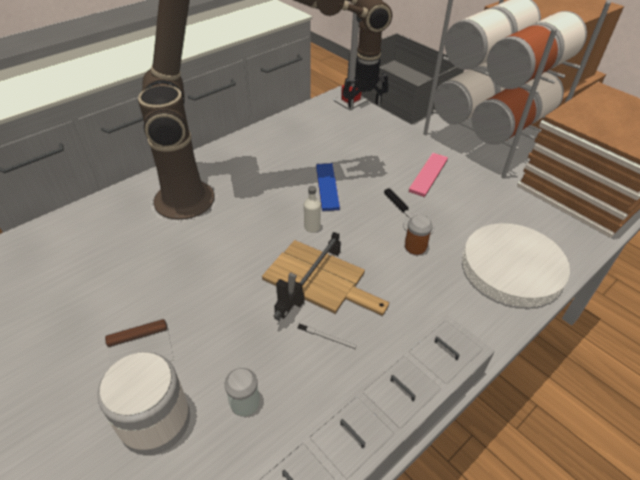

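View pics/top0.png

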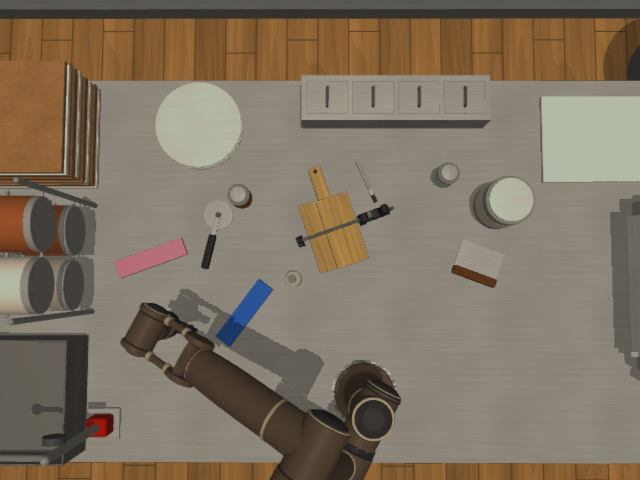

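The scene picture shows the clamp grip at about (290,290) with its far jaw at (335,242). The board is at (315,275), and the bottle at (312,210) stands close to the strip. In the top view the housing and grip are at (375,214), the far jaw is at (300,241) and the strip is at (318,238).

Possible look-alikes for the strip (top view):
- blue bar at (245,312)
- pink bar at (150,257)

Possible look-alikes for the grip:
- cutter handle at (209,250)
- brush handle at (374,198)

I choose the black clamp astride the board and will check it in a close crop.

Run:
```python
import pickle
from h import *
s=pickle.load(open('scene0.pkl','rb'));t=pickle.load(open('top0.pkl','rb'))
a=cv2.resize(s['img'][220:330,250:400],None,fx=4,fy=4,interpolation=cv2.INTER_CUBIC)[:440,:400*1]
a=cv2.resize(s['img'][225:325,260:350],(405,450),interpolation=cv2.INTER_CUBIC)
b=cv2.resize(t['img'][185:275,290:400-20+20],(395,450*90*0+323),interpolation=cv2.INTER_CUBIC)
o=np.zeros((450,800,3),np.uint8);o[:,:405]=a;o[:323,405:]=b
cv2.imwrite('pics/crop0.png',o)
for n,uv,z in[('far',(300,241),.06),('bar end',(390,209),.06),('gripTop',(378,213),.15)]:print(n,onz(t,uv,z))
print('bottle',onz(t,(293,278),.16),'brush',onz(t,(375,200),.005),onz(t,(357,162),.005))
print('grip scene',onz(s,(292,275),.155))
```

```text
far [0.50379705 0.21439485 0.06      ]
bar end [ 0.61062554 -0.08400331  0.06      ]
gripTop [ 0.58696613 -0.03614068  0.15      ]
bottle [0.38114256 0.23149525 0.16      ] brush [ 0.64816268 -0.03896392  0.005     ] [0.77946511 0.0222006  0.005     ]
grip scene [ 0.59821851 -0.02054875  0.155     ]
```

View pics/crop0.png

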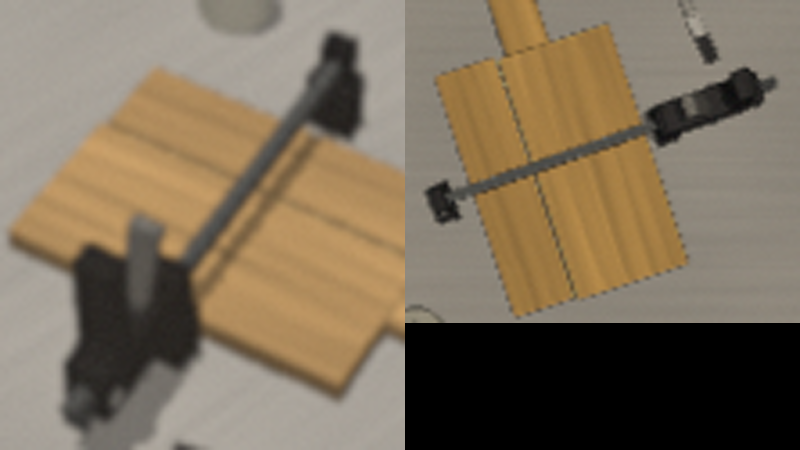

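The crop shows the clamp astride the board. The grey lever and black grip stand on the housing, whose near jaw is close to the board's edge, and the split runs parallel to that edge. The choice is confirmed. Next I go above the grip with the jaws along the bar.

Call:
apply_moves:
  commands:
    - [[0.02,-0.03,0.03],3.63]
    - [[0.03,-0.05,0.03],3.63]
    - [[0.03,-0.05,0.02],3.63]
    - [[0.03,-0.055,0],3.63]
    - [[0.03,-0.055,0],3.63]
    - [[0.03,-0.055,0],3.63]
    - [[0.03,-0.055,0],3.63]
    - [[0.03,-0.055,0],3.63]
    - [[0.03,-0.055,0],3.63]
    - [[0.03,-0.055,0],3.63]
    - [[0.03,-0.045,0],3.63]
    - [[0.02,-0.04,0],3.63]
  jaw: 0.0854
  force: 30

```text
time: 1.65
ee_pos: [0.5919, -0.0273, 0.3094]
tool_rot: [[-0.941, -0.338, -0.0], [-0.338, 0.941, 0.0], [0.0, 0.0, -1.0]]
wrist_force: [-0.5, 0.2, 0.2]
gripper_width: 1.003
```

Call:
apply_moves:
  commands:
    - [[0,0,0],0]
    - [[0,0,0],0]

```text
time: 1.9
ee_pos: [0.5906, -0.0249, 0.3093]
tool_rot: [[-0.942, -0.336, -0.001], [-0.336, 0.942, 0.001], [0.001, 0.001, -1.0]]
wrist_force: [-0.5, -0.3, 0.0]
gripper_width: 1.0
```

Run:
```python
from h import *
import pickle
c=cam('wrist');cv2.imwrite('pics/w1.png',c['img']);pickle.dump(c,open('w1.pkl','wb'));s=r.observe();print(s['time'],s['ee_pos'],s['tool_rot'].round(3).tolist(),s['qpos'].round(1),c['t'])
```

```text
1.95 [ 0.59048863 -0.02438777  0.30945952] [[-0.942, -0.337, -0.001], [-0.337, 0.942, 0.001], [0.001, 0.001, -1.0]] [  -6.6   10.4   93.4    0.    76.2 -116.3] [ 0.51318316 -0.0526961   0.45372924]
```

View pics/w1.png

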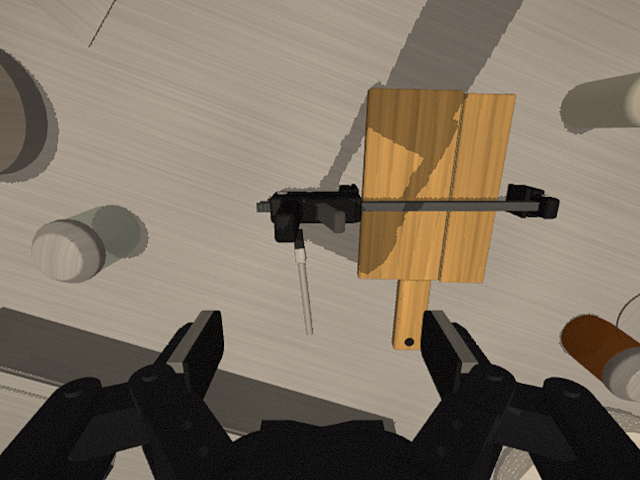

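The wrist view shows the grip top at about (285,238), the lever top at about (338,228), and the bar along row 206 from 265 to 540. The bar is horizontal in the picture, so the yaw fits. The brush handle ends at (299,240), beside the grip but far below it. I take a second, shifted view to triangulate.

Call:
apply_moves:
  commands:
    - [[-0.035,-0.02,-0.01],0]
    - [[-0.035,-0.02,-0.01],0]
    - [[0,0,0],0]
    - [[0,0,0],0]

```text
time: 2.45
ee_pos: [0.5217, -0.0642, 0.2907]
tool_rot: [[-0.941, -0.338, 0.002], [-0.338, 0.941, 0.0], [-0.002, -0.001, -1.0]]
wrist_force: [0.4, -0.2, 0.1]
gripper_width: 0.999
```

Run:
```python
from h import *
import pickle
c=cam('wrist');pickle.dump(c,open('w2.pkl','wb'));a=pickle.load(open('w1.pkl','rb'))
P=onz(a,(285,238),.157);q=proj(c,P);print(P,q,c['t'])
x,y=int(q[0])-60,int(q[1])-70
print('crop2 origin',x,y)
o=np.hstack([cv2.resize(i,(400,400),interpolation=cv2.INTER_CUBIC) for i in(a['img'][170:290,245:365],c['img'][y:y+120,x:x+120])])
o=np.clip(o.astype(float)*1.8,0,255).astype(np.uint8)
cv2.imwrite('pics/c2.png',o)
```

```text
[ 0.60920665 -0.0532464   0.157     ] [300.95514129 324.52253461] [ 0.44385934 -0.09199384  0.43485496]
crop2 origin 240 254
```

View pics/c2.png

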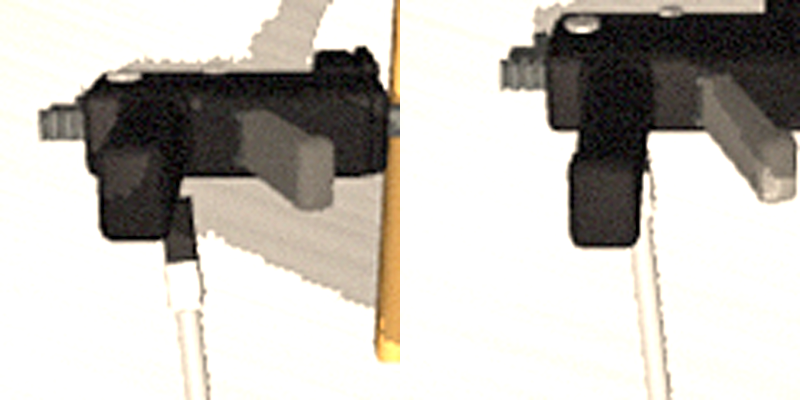

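Both crops show the grip's top face and the grey lever's top. In full-image pixels the grip is at about (285,228) in the first view and (301.5,315) in the second. The lever top is at about (340,222) and (353,306).

Run:
```python
from h import *
import pickle
a=pickle.load(open('w1.pkl','rb'));c=pickle.load(open('w2.pkl','rb'))
th=np.radians(109.7);ex=np.array([np.cos(th),np.sin(th),0])
for n,u,v in[('grip',(285,228),(301.5,314.8)),('grip front edge',(285,241.4),(301.5,327.5)),('lever',(339.8,222),(353,306))]:
    P,e=tri(a,u,c,v);print(n,P.round(4),'err',e.round(4))
g=onz(a,(285,228),.157);g2=onz(c,(301.5,314.8),.157);l=onz(a,(339.8,222),.141);l2=onz(c,(353,306),.141)
print(g,g2,l,l2,'lever-grip along/across',(l-g)@ex,(l-g)@np.array([-ex[1],ex[0],0]))
for k,z in(('near jaw front/bar',.059),):
    p,q=onz(a,(268,207),z),onz(a,(540,206.5),z);print(p,q,np.degrees(np.arctan2(*(q-p)[1::-1])))
# grip-lateral offset from bar line
n=np.array([-ex[1],ex[0],0]);p=onz(a,(300,207),.059);print('grip off bar',(g-p)@n,(g2-p)@n)
```

```text
grip [ 0.6009 -0.0559  0.1547] err 0.0005
grip front edge [ 0.6121 -0.052   0.1571] err 0.0006
lever [ 0.5826 -0.0103  0.1411] err 0.0011
[ 0.60032586 -0.0560821   0.157     ] [ 0.59947727 -0.05600421  0.157     ] [ 0.58232196 -0.00978495  0.141     ] [ 0.58286426 -0.01072051  0.141     ] lever-grip along/across 0.04965643222426289 0.0013435959834849829
[ 0.61163138 -0.08352392  0.059     ] [0.50492978 0.21447634 0.059     ] 109.70035234126578
grip off bar 0.001462556974716883 0.0022352272096845347
```

The heights agree with the text: grip top 155–157 mm, lever top 141 mm, spacing about 50 mm, yaw 109.7°. Next I move over the middle between grip and lever and then descend.

Call:
apply_moves:
  commands:
    - [[0.02,0.009,-0.02],0]
    - [[0.03,0.012,-0.04],0]
    - [[0.021,0.0085,-0.03],0]
    - [[0,0,0],0]
    - [[0,0,0],0]
    - [[0,0,0],0]

```text
time: 3.25
ee_pos: [0.593, -0.0359, 0.2018]
tool_rot: [[-0.942, -0.337, 0.003], [-0.337, 0.942, -0.001], [-0.003, -0.002, -1.0]]
wrist_force: [-0.8, 0.2, -0.1]
gripper_width: 1.002
```

Call:
apply_moves:
  commands:
    - [[0,0.001,-0.03],0]
    - [[0,0,-0.035],0]
    - [[0,0,-0.025],0]
    - [[0,0,-0.015],0]
    - [[0,0,0],0]
    - [[0,0,0],0]

```text
time: 4.0
ee_pos: [0.5933, -0.035, 0.0964]
tool_rot: [[-0.942, -0.337, 0.003], [-0.337, 0.942, -0.0], [-0.002, -0.001, -1.0]]
wrist_force: [0.2, -0.2, -0.3]
gripper_width: 1.001
```

Run:
```python
from h import *
w=cam('wrist');s=cam('scene')
o=np.hstack([cv2.resize(w['img'],(480,360)),cv2.resize(s['img'][220:340,250:350],(300,360),interpolation=cv2.INTER_CUBIC)])
cv2.imwrite('pics/c3.png',np.clip(o*1.5,0,255).astype(np.uint8));print(r.observe()['ee_pos'],r.observe()['wrist_force'])
```

```text
[ 0.5934401  -0.03493208  0.09651046] [ 0.80529492  0.61437325 -0.69961604]
```

View pics/c3.png

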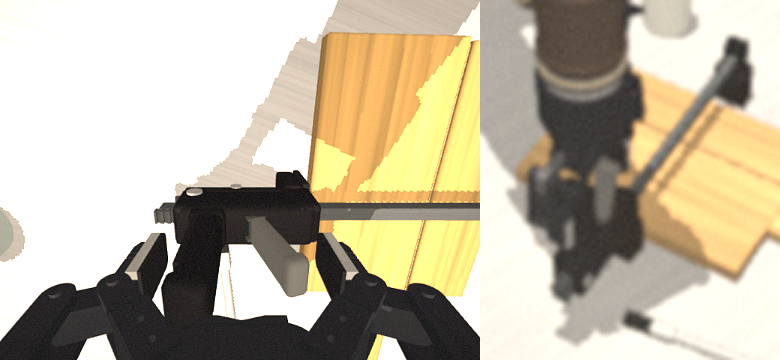

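The fingers straddle the grip and the lever with room on both sides, and the wrist force is nil. I close in small steps, moving the centre back and up so that the clamp stays in place.

Call:
apply_moves:
  commands:
    - [[0,0,0],0]
    - [[0,0,0],0]
  jaw: 0.062
  force: 25

```text
time: 4.35
ee_pos: [0.5931, -0.0352, 0.0959]
tool_rot: [[-0.942, -0.337, 0.002], [-0.337, 0.942, -0.001], [-0.002, -0.002, -1.0]]
wrist_force: [0.5, -1.6, 2.6]
gripper_width: 0.727
```

Call:
apply_moves:
  commands:
    - [[0.0012,-0.0033,0.001],0]
    - [[0,0,0],0]
  jaw: 0.055

```text
time: 4.6
ee_pos: [0.5945, -0.0383, 0.0971]
tool_rot: [[-0.942, -0.337, 0.002], [-0.337, 0.942, -0.0], [-0.002, -0.001, -1.0]]
wrist_force: [-0.2, -1.2, 6.4]
gripper_width: 0.645
```

Call:
apply_moves:
  commands:
    - [[0.0012,-0.0033,0.001],0]
    - [[0,0,0],0]
  jaw: 0.048

```text
time: 4.85
ee_pos: [0.5956, -0.0415, 0.0978]
tool_rot: [[-0.942, -0.336, 0.002], [-0.336, 0.942, 0.0], [-0.002, -0.001, -1.0]]
wrist_force: [0.3, 0.1, 5.4]
gripper_width: 0.564
```

Call:
apply_moves:
  commands:
    - [[0.0012,-0.0033,0.0025],0]
    - [[0,0,0],0]
  jaw: 0.041

```text
time: 5.1
ee_pos: [0.5958, -0.0444, 0.0992]
tool_rot: [[-0.942, -0.336, 0.0], [-0.336, 0.942, 0.001], [-0.0, 0.001, -1.0]]
wrist_force: [0.7, 0.0, 2.7]
gripper_width: 0.481
```

Call:
apply_moves:
  commands:
    - [[0.0016,-0.0045,0.002],0]
    - [[0,0,0],0]
  jaw: 0.03

```text
time: 5.35
ee_pos: [0.5968, -0.0492, 0.1007]
tool_rot: [[-0.942, -0.336, -0.001], [-0.336, 0.942, 0.001], [0.001, 0.001, -1.0]]
wrist_force: [0.6, -0.6, -0.4]
gripper_width: 0.354
```

Call:
apply_moves:
  commands:
    - [[0,0,0],0]
    - [[0,0,0],0]
  jaw: 0.027

```text
time: 5.6
ee_pos: [0.5968, -0.0492, 0.1007]
tool_rot: [[-0.942, -0.336, -0.001], [-0.336, 0.942, 0.0], [0.001, 0.001, -1.0]]
wrist_force: [1.2, -1.0, -1.6]
gripper_width: 0.354
```

Call:
apply_moves:
  commands:
    - [[-0.0025,0.007,-0.002],0]
    - [[0,0,0],0]
  jaw: 0.045

```text
time: 5.85
ee_pos: [0.5943, -0.0418, 0.0989]
tool_rot: [[-0.941, -0.338, -0.001], [-0.338, 0.941, -0.0], [0.001, -0.0, -1.0]]
wrist_force: [0.9, -0.6, -2.3]
gripper_width: 0.526
```

Call:
apply_moves:
  commands:
    - [[-0.0028,0.0075,-0.0035],0]
    - [[0,0,0],0]
  jaw: 0.062

```text
time: 6.1
ee_pos: [0.5918, -0.034, 0.0958]
tool_rot: [[-0.941, -0.337, -0.0], [-0.337, 0.941, 0.0], [0.0, 0.0, -1.0]]
wrist_force: [0.5, 0.6, -0.7]
gripper_width: 0.725
```

The first pump is done: it stopped hard at 30.2 mm and the lever was let back. Now the second pump.

Call:
apply_moves:
  commands:
    - [[0.0025,-0.007,0.0025],0]
    - [[0,0,0],0]
  jaw: 0.046

```text
time: 6.35
ee_pos: [0.5952, -0.0422, 0.0992]
tool_rot: [[-0.942, -0.336, 0.001], [-0.336, 0.942, -0.0], [-0.001, -0.001, -1.0]]
wrist_force: [-0.2, -0.0, 3.2]
gripper_width: 0.543
```

Call:
apply_moves:
  commands:
    - [[0.0026,-0.0075,0.003],0]
    - [[0,0,0],0]
    - [[0,0,0],0]
  jaw: 0.027

```text
time: 6.72
ee_pos: [0.5975, -0.0498, 0.1017]
tool_rot: [[-0.942, -0.336, 0.001], [-0.336, 0.942, -0.0], [-0.0, -0.001, -1.0]]
wrist_force: [0.6, -3.2, 4.1]
gripper_width: 0.348
```

Call:
apply_moves:
  commands:
    - [[-0.0025,0.007,-0.0025],0]
    - [[0,0,0],0]
  jaw: 0.045

```text
time: 6.98
ee_pos: [0.5947, -0.0422, 0.0986]
tool_rot: [[-0.941, -0.338, 0.001], [-0.338, 0.941, -0.001], [-0.0, -0.001, -1.0]]
wrist_force: [1.6, -2.2, 1.2]
gripper_width: 0.529
```

Call:
apply_moves:
  commands:
    - [[-0.0026,0.0075,-0.003],0]
    - [[0,0,0],0]
  jaw: 0.062

```text
time: 7.22
ee_pos: [0.592, -0.0342, 0.0957]
tool_rot: [[-0.941, -0.338, 0.0], [-0.338, 0.941, -0.0], [-0.0, -0.0, -1.0]]
wrist_force: [0.6, -2.1, 0.1]
gripper_width: 0.727
```

Run:
```python
from h import *
import pickle
t=cam('top');s=cam('scene');pickle.dump((t,s),open('p2.pkl','wb'))
a=cv2.resize(s['img'][220:330,260:370],(400,400),interpolation=cv2.INTER_CUBIC)
b=cv2.resize(t['img'][180:280,290:390],(400,400),interpolation=cv2.INTER_CUBIC)
cv2.imwrite('pics/p2.png',np.hstack([a,b]))
```

```text
(no output)
```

View pics/p2.png

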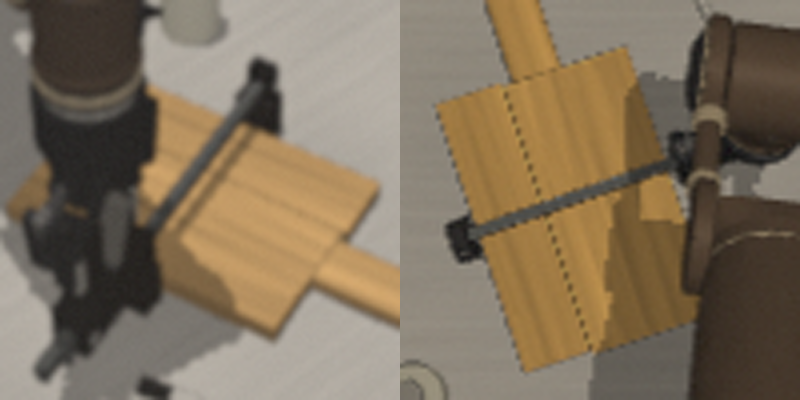

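Two pumps are done and both were let back. In the top crop the far jaw is almost at the strip's outer edge (475,235) and the split at (545,220) is still a little open. The board and strip are flat. Now the third pump.

Call:
apply_moves:
  commands:
    - [[0.0025,-0.007,0.003],0]
    - [[0,0,0],0]
  jaw: 0.046

```text
time: 7.58
ee_pos: [0.5947, -0.0417, 0.0992]
tool_rot: [[-0.942, -0.336, -0.0], [-0.336, 0.942, 0.001], [-0.0, 0.001, -1.0]]
wrist_force: [-0.8, -0.6, 4.3]
gripper_width: 0.539
```

Call:
apply_moves:
  commands:
    - [[0.0026,-0.0075,0.003],0]
    - [[0,0,0],0]
    - [[0,0,0],0]
  jaw: 0.027

```text
time: 7.95
ee_pos: [0.5966, -0.0491, 0.1016]
tool_rot: [[-0.942, -0.336, -0.001], [-0.336, 0.942, 0.001], [0.001, 0.001, -1.0]]
wrist_force: [-1.1, -0.1, 1.8]
gripper_width: 0.364
```

Call:
apply_moves:
  commands:
    - [[-0.0025,0.007,-0.0025],0]
    - [[0,0,0],0]
  jaw: 0.045

```text
time: 8.2
ee_pos: [0.5943, -0.0421, 0.0988]
tool_rot: [[-0.941, -0.338, -0.0], [-0.338, 0.941, -0.001], [0.001, -0.001, -1.0]]
wrist_force: [1.1, -2.5, -1.9]
gripper_width: 0.531
```

Call:
apply_moves:
  commands:
    - [[-0.0026,0.0075,-0.003],0]
    - [[0,0,0],0]
  jaw: 0.062

```text
time: 8.45
ee_pos: [0.5919, -0.0343, 0.096]
tool_rot: [[-0.941, -0.338, -0.0], [-0.338, 0.941, -0.0], [0.0, -0.0, -1.0]]
wrist_force: [0.1, -0.9, -1.4]
gripper_width: 0.724
```

Call:
apply_moves:
  commands:
    - [[0.0025,-0.007,0.003],0]
    - [[0,0,0],0]
  jaw: 0.046

```text
time: 8.7
ee_pos: [0.5947, -0.0417, 0.0999]
tool_rot: [[-0.942, -0.336, 0.0], [-0.336, 0.942, 0.001], [-0.0, 0.001, -1.0]]
wrist_force: [-1.7, 0.5, 4.1]
gripper_width: 0.54
```

Call:
apply_moves:
  commands:
    - [[0.0015,-0.004,0.002],0]
    - [[0,0,0],0]
    - [[0,0,0],0]
  jaw: 0.037

```text
time: 9.07
ee_pos: [0.5953, -0.0447, 0.1008]
tool_rot: [[-0.942, -0.336, -0.002], [-0.336, 0.942, 0.002], [0.001, 0.002, -1.0]]
wrist_force: [-1.5, 4.9, 0.1]
gripper_width: 0.493
```

The lever now stops short at 42 mm, so both jaws bear. I recentre and squeeze lightly at 28 N, then look.

Call:
apply_moves:
  commands:
    - [[-0.0008,0.0023,0],0]
    - [[0,0,0],0]
    - [[0,0,0],0]
    - [[0,0,0],0]
  jaw: 0.025
  force: 28

```text
time: 9.57
ee_pos: [0.5955, -0.0444, 0.1013]
tool_rot: [[-0.942, -0.337, 0.001], [-0.337, 0.942, -0.002], [-0.0, -0.002, -1.0]]
wrist_force: [1.4, -4.6, -4.7]
gripper_width: 0.489
```

Run:
```python
from h import *
import pickle
t=cam('top');s=cam('scene');w=cam('wrist')
a=cv2.resize(s['img'][220:330,260:370],(400,400),interpolation=cv2.INTER_CUBIC)
b=cv2.resize(w['img'][20:420,240:640],(400,400),interpolation=cv2.INTER_CUBIC)
cv2.imwrite('pics/p4.png',np.hstack([a,b]))
o=r.observe();print(o['ee_pos'],o['wrist_force'],o['gripper_width']*.0854)
```

```text
[ 0.59553315 -0.04403413  0.10138161] [ 1.48946724 -4.56481386 -4.58913896] 0.04169410267301852
```

View pics/p4.png

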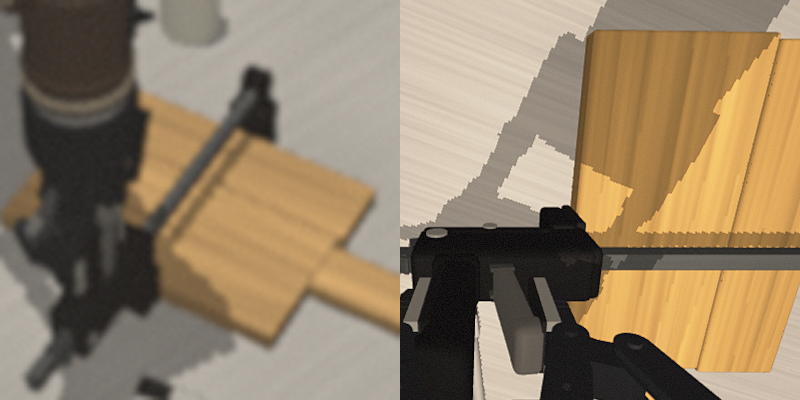

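The split now shows as a thin line, and the fingers hold grip and lever with the lever partly squeezed. I relax the leftover arm push and then check the split line numerically.

Call:
apply_moves:
  commands:
    - [[0.0004,-0.0012,-0.001],0]
    - [[0,0,0],0]
    - [[0,0,0],0]
    - [[0,0,0],0]

```text
time: 10.22
ee_pos: [0.5957, -0.0442, 0.1008]
tool_rot: [[-0.942, -0.337, 0.0], [-0.337, 0.942, 0.0], [-0.0, 0.0, -1.0]]
wrist_force: [-0.7, -1.7, 2.9]
gripper_width: 0.493
```

Run:
```python
from h import *
import pickle
w=cam('wrist');g=cv2.cvtColor(w['img'],cv2.COLOR_BGR2GRAY).astype(int)
print('w seam end pts',w['t'])
for y in(80,110,140,170,200,310,340,370):
    x0=int(np.interp(y,[57,390],[619,537])) ;seg=g[y,x0-14:x0+15];print(y,x0,seg.tolist())
o=r.observe();print(o['ee_pos'],o['wrist_force'],o['gripper_width']*.0854)
a=pickle.load(open('w1.pkl','rb'));ga=cv2.cvtColor(a['img'],cv2.COLOR_BGR2GRAY)
for y in(110,160,240,270):
    x0=int(np.interp(y,[95,280],[465,441]));print('before',y,ga[y,x0-8:x0+9].tolist())
cv2.imwrite('pics/p5.png',cv2.resize(w['img'][30:410,520:640],(240*1,760))[:600] )
cv2.imwrite('pics/p5.png',np.hstack([cv2.resize(w['img'][40:240,540:640],(300,600)),cv2.resize(w['img'][240:440,500:600],(300,600))]))
```

```text
w seam end pts [ 0.51809671 -0.07198064  0.24518889]
80 613 [177, 175, 176, 176, 174, 174, 174, 178, 178, 176, 180, 179, 179, 183, 177, 122, 106, 130, 139, 151, 162, 167, 172, 175, 179, 175, 176, 174, 169]
110 605 [178, 177, 178, 176, 178, 174, 175, 179, 181, 180, 180, 182, 183, 183, 186, 164, 113, 123, 140, 143, 160, 168, 173, 176, 177, 177, 176, 173, 171]
140 598 [182, 178, 179, 180, 177, 179, 179, 180, 182, 181, 182, 183, 181, 187, 180, 121, 108, 137, 142, 156, 167, 172, 175, 176, 177, 178, 173, 174, 172]
170 591 [180, 182, 180, 178, 176, 176, 178, 180, 181, 185, 184, 183, 186, 185, 152, 111, 127, 146, 154, 169, 170, 174, 176, 180, 176, 177, 173, 174, 175]
200 583 [179, 180, 179, 181, 179, 173, 179, 187, 194, 191, 188, 183, 187, 190, 179, 125, 119, 141, 130, 159, 171, 174, 176, 181, 177, 178, 177, 173, 173]
310 556 [194, 192, 192, 191, 190, 187, 186, 184, 191, 192, 191, 189, 190, 185, 135, 126, 152, 170, 180, 182, 185, 185, 190, 191, 185, 182, 181, 184, 189]
340 549 [190, 187, 191, 189, 187, 186, 185, 188, 187, 189, 189, 189, 191, 166, 128, 147, 170, 180, 186, 187, 188, 191, 188, 192, 185, 182, 185, 189, 189]
370 541 [194, 194, 190, 188, 188, 183, 185, 184, 192, 191, 187, 186, 185, 182, 122, 128, 163, 175, 188, 190, 192, 193, 193, 193, 191, 186, 190, 189, 188]
[ 0.5957048  -0.04421804  0.10087174] [-1.57868329  0.31352257  2.68338724] 0.041984337206259374
before 110 [96, 94, 90, 141, 158, 126, 111, 84, 98, 124, 134, 149, 144, 142, 139, 145, 145]
before 160 [141, 142, 143, 146, 153, 135, 90, 90, 97, 114, 133, 142, 145, 141, 137, 141, 148]
before 240 [148, 153, 157, 154, 116, 80, 113, 105, 132, 148, 151, 154, 153, 144, 151, 154, 152]
before 270 [147, 151, 154, 153, 127, 82, 106, 109, 132, 156, 157, 164, 156, 153, 155, 155, 147]
```

View pics/p5.png

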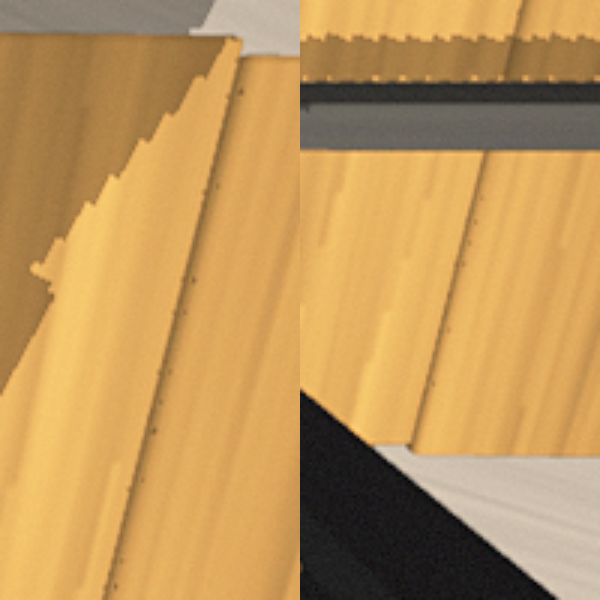

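Call:
apply_moves:
  commands:
    - [[0,0,0.0007],0]
    - [[0,0,0],0]
    - [[0,0,0],0]
    - [[0,0,0],0]
  force: 34

```text
time: 10.78
ee_pos: [0.5958, -0.0445, 0.1011]
tool_rot: [[-0.942, -0.337, 0.0], [-0.337, 0.942, 0.0], [-0.0, 0.0, -1.0]]
wrist_force: [0.6, -2.7, 0.8]
gripper_width: 0.484
```

Run:
```python
from h import *
w=cam('wrist');g=cv2.cvtColor(w['img'],cv2.COLOR_BGR2GRAY).astype(float)
for y in(80,110,140,170,200,310,340,370):
    x0=int(np.interp(y,[57,390],[619,537]));seg=g[y-2:y+3,x0-14:x0+15];print(y,seg[2].astype(int)[11:24].tolist())
def edge(ys,lo,hi,f):
    p=[]
    for y in ys:
        x0=int(np.interp(y,[57,390],[619,537]));d=np.diff(g[y,x0-10:x0+10]);i=int(np.argmin(d));p.append((x0-10+i+.5,y))
    return np.array(p)
ys=[y for y in range(70,400) if not 225<y<300]
p=edge(ys,0,0,0)
v=cv2.fitLine(p.astype(np.float32),cv2.DIST_HUBER,0,.01,.01).ravel()
A,B=[onz(w,(v[2]+(y-v[3])*v[0]/v[1],y),.018) for y in(70,380)]
print('seam yaw',np.degrees(np.arctan2(*(A-B)[1::-1])),A,B)
# board near edge (grip side)
q=[]
for y in range(60,190,3):
    b=w['img'][y,180:640//1].astype(int); s=(b[:,2]-b[:,0]); i=np.argmax(s[200:]>45) if 0 else np.argmax(np.convolve(s>50,np.ones(6),'valid')>=6); q.append((180+i,y))
q=np.array(q);v=cv2.fitLine(q.astype(np.float32),cv2.DIST_HUBER,0,.01,.01).ravel()
C,D=[onz(w,(v[2]+(y-v[3])*v[0]/v[1],y),.018) for y in(60,190)]
print('board edge yaw',np.degrees(np.arctan2(*(C-D)[1::-1])),C,D)
n=(A-B)/np.linalg.norm(A-B);print('width',abs(np.cross(n,C-B)[2]),abs(np.cross(n,D-B)[2]))
o=r.observe();print(o['ee_pos'],o['wrist_force'],o['gripper_width']*.0854,o['time'])
```

```text
80 [182, 178, 179, 181, 154, 112, 122, 135, 147, 158, 166, 171, 174]
110 [182, 182, 179, 185, 177, 122, 112, 134, 148, 159, 166, 168, 175]
140 [184, 184, 184, 183, 140, 110, 129, 143, 152, 166, 172, 173, 175]
170 [184, 182, 186, 167, 120, 123, 141, 151, 164, 167, 174, 177, 176]
200 [185, 182, 186, 183, 140, 116, 136, 152, 160, 168, 172, 174, 179]
310 [191, 190, 191, 155, 126, 148, 164, 174, 178, 182, 188, 187, 191]
340 [188, 189, 179, 128, 139, 164, 178, 185, 188, 188, 188, 192, 192]
370 [185, 186, 185, 142, 124, 157, 174, 188, 192, 190, 191, 194, 191]
seam yaw -161.1186751689484 [0.42609396 0.081299   0.018     ] [0.63707476 0.15345705 0.018     ]
board edge yaw -161.07476113466618 [ 0.45909084 -0.02693837  0.018     ] [ 0.53173213 -0.00203194  0.018     ]
width 0.113091298655902 0.1130324414803367
[ 0.59576092 -0.04451391  0.10106272] [ 0.99883674 -1.63943379  0.70175901] 0.04072539033888078 10.825
```

Run:
```python
from h import *
import pickle
def fit(t):
    im=t['img'].astype(float);s=im[:,:,2]-im[:,:,0];g=im.sum(2)/3;P=[];S=[]
    for y in range(212,262):
        row=s[y,285:345];k=np.where(row>55)[0]
        if len(k)<10: continue
        i=k[0];f=(40-row[i-1])/(row[i]-row[i-1]);P.append((285+i-1+f,y))
        a=285+i+13;d=g[y,a:a+12];j=int(np.argmin(d));w=np.clip(np.median(d)-d,0,None)
        if w[j]>8:
            sl=slice(max(j-1,0),j+2);S.append((a+(np.arange(12)[sl]*w[sl]).sum()/w[sl].sum(),y))
    out=[]
    for Q in(P,S):
        Q=np.array(Q,np.float32)
        if len(Q)<8: out.append(None);continue
        v=cv2.fitLine(Q,cv2.DIST_HUBER,0,.01,.01).ravel()
        A,B=[onz(t,(v[2]+(y-v[3])*v[0]/v[1],y),.018) for y in(212,262)]
        out.append((np.degrees(np.arctan2(*(A-B)[1::-1])),A,B,len(Q)))
    return out
for t in(pickle.load(open('top0.pkl','rb')),pickle.load(open('p2.pkl','rb'))[0],cam('top')):
    e,s=fit(t);print('edge',e[0],e[3],'seam',s and (s[0],s[3]))
    for q in e[1:3]: 
        if s: n=(s[1]-s[2])/np.linalg.norm(s[1]-s[2]);print('  strip width+gap/2',abs(np.cross(n,q-s[2])[2]))
    T=t
cv2.imwrite('pics/t6.png',cv2.resize(T['img'][185:285,285:385],(600,600),interpolation=cv2.INTER_CUBIC))
```

```text
edge 18.68090713589371 50 seam (np.float64(18.17409552580912), 46)
  strip width+gap/2 0.06216615453170621
  strip width+gap/2 0.0605835885054941
edge 18.505210212683277 50 seam (np.float64(18.309341787205035), 35)
  strip width+gap/2 0.060655553626424386
  strip width+gap/2 0.06004456131573123
edge 19.124562701761125 50 seam (np.float64(18.94957420394199), 35)
  strip width+gap/2 0.05995646947805973
  strip width+gap/2 0.059408614236620215
```

View pics/t6.png

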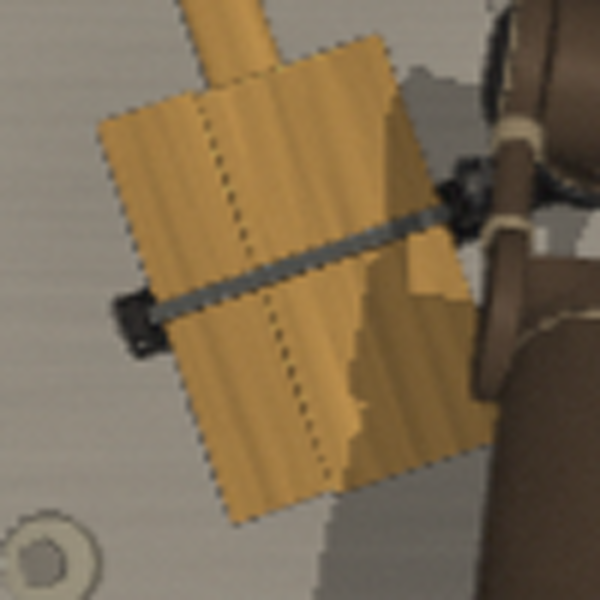

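The top view shows the far jaw flush on the strip at (165,320) and only a thin, even seam. The strip's outer edge is at 19.1°. The seam measures 18.9° and the board edge 18.9°, so they are parallel to about 0.004 rad. Strip edge to seam is 59.4–60.0 mm, as it should be, and the wrist force is small. I hand in while holding.

```bash
python3 -c "
from h import *
o=r.observe();print(o['time'],o['wrist_force'],o['gripper_width']*.0854);print(r.sign_off())"
```

```text
10.875 [ 0.76822812 -1.80245623  0.74412808] 0.04098614693067786
the job is handed in; nothing more can be done
None
```

I pumped the trigger with three full squeezes, letting it spring back after each. On the fourth squeeze the lever stopped short with both jaws bearing. I handed in at 10.9 s, still holding grip and trigger at 34 N, which by the text's rule gives about 58 N in the joint. No verdict was reported.

**Last checks**
- **Grip:** the lever and grip were held at 41 mm overall, with under 2.5 N left on the wrist.
- **Split:** it shows as a thin line along its whole length, and the strip's outer edge to the seam measures 59.4–60.0 mm against a nominal 60.
- **Parallel:** the halves agree to about 0.004 rad (limit 0.012).
- **Flat and undisturbed:** board, strip and clamp looked flat on the table, and I saw no bystander moved, though I did not measure either.

**What did not fully agree**
- In the wrist view the shading beside the seam is slightly wider at the blade's robot-side end. The angle check suggests this is shading, not a wedge-shaped gap, but the cameras cannot settle it to better than about 1 mm.
- The board's width measured 113 mm against 110. I put that down to seeing the lower edge of its side face.
- The joint force could not be measured, only inferred from the grip setting and the lever stopping short.

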